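Hook open the drawer under the ledge

ROBOT

A 6-joint arm with a two-finger parallel gripper is mounted at the origin on a cart in front of the work surface, level with it; the furniture and walls round the work are solid. World frame = base frame: x ahead of the robot, y to its left, z up, the work surface at z = 0. Lengths are in mm, angles in rad, forces in N, time in s.
With the tool pointing down it reaches from about 350 to 975 mm from the base axis. Payload 7.1 kg.
Tool frame: the origin (TCP) lies between the finger pads; the fingertips stand 19 mm ahead of it and the grasp point (between the pads) is the TCP (ctrl.tcp_to_tips is the distance from the TCP to the fingertips, in mm); z points along the fingers, y is the line along which they close (so a half turn about z gives the same grasp; the last joint's range is limited). The gripper opens to 88 mm and grips with 3 to 60 N. Pads are 20 mm wide; open, the fingers measure 115 mm over their backs; the gripper's body (75 mm by 178 mm) begins 61 mm behind the grasp point.
Start: joints at [-1.31, 0.423, 1.63, -0, 1.089, -0.019], TCP at [172.621, -600.672, 241.675] pointing down, gripper open.
Joint ranges: [-3, 3], [-0.9, 2.11], [0.09, 2.58], [-1.31, 4.45], [0.11, 2.69], [-2.54, 2.54]. Speed limits (rad/s): [2.39, 2.39, 3.01, 3.14, 3.14, 3.14].

INTERFACE

Orientations are given as a rotation vector (axis times angle).
In Python, from workcell import status, optics, ctrl gives the robot as it stands. The module is installed in compiled form; this text tells all that it offers.
- The arm moves only by the shell command python3 -m inch 'ROWS'. ROWS is JSON, a list that holds one entry, the list of rows, each a list of 7 numbers: the shift along the tool's x, y, z in mm, then the turn, a rotation vector about the tool's x, y, z in rad, then the opening in per cent of the stroke, from 0 (shut) to 100 (fully open). A call has 1 to 20 rows; each row is the pose to reach, as a shift and turn from the pose commanded when the call began, along the tool's axes at that moment; what a row does not reach only later rows make up. A row lasts 1/10 s, in which the tool goes at most 50 mm and 8.59 degrees, less where a joint would pass 70% of its speed; a pose out of reach is approached as far as the arm can. A call with a gripper value outside its range is refused whole. The fingers move at their own pace and stop on an object; the grip force is fixed at half the most. Time passes only in rows, so rows that repeat a pose let the fingers close. It gives the time, the measured TCP pose, the force, the opening and the grip force at its end, in the units of the state.
- status.get_obs(): the state, without advancing time (a new reading comes with each control period).
- optics.get_image(name): name is "side" or "top"; returns a dict with "frame" (400x640x3 uint8, red, green, blue), "fx", "fy", "cx", "cy" (pixels), "rvec" (rotation vector, rad) and "tvec" (3), from world to camera coordinates, as OpenCV has them. Camera axes: x right, y down, z forward; pixel columns grow to the right and rows downward; lengths in mm; the calibration is good to about 2 mm. A picture is of the moment at which its call begins. There is no depth.
- ctrl.close_job(): hands the job in; it is judged then, once.
The state is a dict: "t": time; "qpos": joint angles; "qvel": joint speeds; "joint_torque": joint torques, N m; "ee_pos": TCP position; "orientation": TCP orientation; "ft_force": force on the tool from outside, world axes, zero at the start; "moment": the same for the moment, N m; "width": finger opening in mm; "grasp_force": force on a finger pad.
Only numpy, scipy, OpenCV 4.12 (cv2) and the standard library are available. Lean on these libraries where they do the work, as an engineer would, in place of code of your own. Each camera call takes 0.05 s, during which the arm holds its last target. There are 200 camera calls.

TASK

The drawer with the lock cylinder sits far back under the overhanging top of the bench riser, where fingers cannot get at it. Take the hooked rod from its rest, reach it in under the ledge, drop the hook into the pull eye on the drawer front and pull the drawer out all the way to its stop, without touching riser or drawer with the fingers. Then unhook and lay the rod back in its rest as it was, leaving the drawer fully open and the tape roll, thread spool and polish tin where they are.

Things in the scene. Friction and masses are not known exactly. Their poses are not given: they have to be found in the camera images.
- riser: Low plywood riser fixed to the bench at the left, 212 long, 150 wide, 92 high mm, a box at the rear of its top (126 high). Origin on the bench below the shut drawer's eye; x points from the open front inward, z up. Top 12 thick, underside 80 high, front edge (ledge) at x = -46 mm; drawer front (shut) and sides begin at x = +24. Under the ledge it is open at front and sides.
- eye_centre (a point): Centre of the pull eye: a level steel ring 24 mm above the bench on the middle of the drawer's front, moving with it. Wire 6 mm thick, hole 32 mm across, open above and below, outside 44 mm; its centre is 24 mm ahead of the drawer's front and, when shut, 46 mm behind the ledge's edge, hidden from above. Axes as the riser's.
- lock_cylinder: Loose brass-coloured lock cylinder lying in the drawer (71 x 17 x 31 mm), not to be handled; it rides out with the drawer. Origin at its underside.
- drawer (a joint): How far the drawer is out along the riser's -x, m: 0 shut, 0.13 at its stop. It needs about 2 N (plus 8 N per m/s) to slide, and stays where it is left.
- hook_grip (a point): Middle of the wooden handle of the loose hooked rod (about 140 g). Handle a flat-sided bar 110 long, 18 wide, 24 high mm; take it from above across its width. x points along the rod to the hook, z up. A 7 mm steel rod runs on from the handle along its centre line to 170 mm from the handle's middle, where it bends straight down, ending 22 mm below the line.
- hook_tip (a point): Near the lower end of the down-turned hook: 170 mm ahead of the handle's middle and 18.5 mm below the centre line; the steel is round, 7 mm thick, and ends 3.5 mm below this point.
- rest: Plywood rest fixed to the bench at the right. Origin on the bench below the resting handle's middle (then 45 mm high); x to the hook end, z up. Base 46 wide, 8 high, x = -68 to 118 mm. Handle saddle at x = -55 to -35: floor 33 high, 28 wide, cheeks to 50. Rod notch at x = 91 to 109: floor 41.5 high, 16 wide, cheeks to 62. Both flare open upward; the handle is free between them.
- tape_roll: Bystander: roll of masking tape lying flat, 96 across, 25 high mm; origin at the centre of its underside.
- thread_spool: Bystander: spool of thread standing on end, 40 across, 54 high mm; origin at the centre of its underside.
- polish_tin: Bystander: round flat tin, 68 across, 24 high mm; origin at the centre of its underside.

How it is judged:
By the outcome, as a careful person would: the job done as asked, in the order asked, and still so for the second after the job is handed in, with the robot touching nothing.
It also fails if it takes over 53 s, if anything falls off the work surface, if the arm or the gripper's body presses on something with over 40 N, if the wrist force passes 120 N, or if a joint passes its speed limit or range.

## Working session

There is one attempt and no reset: what is moved stays moved. The work goes in short steps, Python scripts to look and compute and a shell command to move; the robot and the scene stay as the last step left them, time stands still between calls to the robot, and variables do not carry over. Pictures are saved under pics/ and viewed, at most 10 in all, crops included, and the job is handed in when it is done.

```bash
mkdir -p pics
python3 - <<'E'
from workcell import status, optics, ctrl
import cv2,json
o=status.get_obs();print({k:o[k] for k in('t','ee_pos','orientation','ft_force','width')})
for n in('top','side'):
    im=optics.get_image(n);cv2.imwrite(f'pics/{n}0.png',im['frame'][:,:,::-1])
    print(n,{k:v for k,v in im.items() if k!='frame'})
E
```

```text
{'t': 0.0, 'ee_pos': array([ 172.4906385 , -600.13498816,  240.87472129]), 'orientation': array([-3.10930489e+00, -4.37886729e-01,  3.35655164e-04]), 'ft_force': array([-0.09020415, -0.22108554,  1.49130734]), 'width': 87.87030451382942}
top {'fx': 459.78055138844434, 'fy': 459.78055138844434, 'cx': 318.77530516301783, 'cy': 201.17775623080237, 'rvec': array([ 2.10443664, -2.1191045 ,  0.19065701]), 'tvec': array([  84.9432812 ,  584.58635471, 1135.88180082])}
side {'fx': 417.2788593325108, 'fy': 417.2788593325108, 'cx': 315.0360921282778, 'cy': 197.3690925901715, 'rvec': array([ 0.77650667, -2.67338695,  0.99700347]), 'tvec': array([502.88757408, 229.84865814, 949.52324249])}
```

View pics/top0.png

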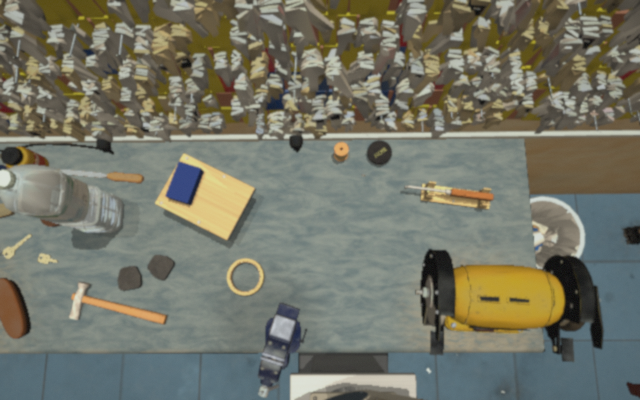

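View pics/side0.png

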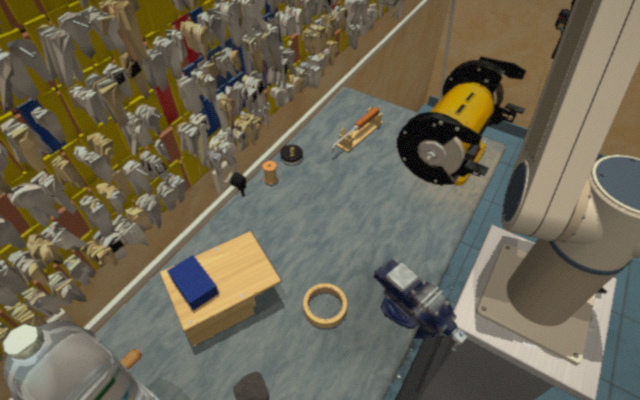

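The top view shows the riser with its roof corners near (185,153), (255,186), (230,241), (156,203) and the ledge on the lower right side. The rod lies in its rest from (403,190) at the hook to (492,196) at the handle end. The tape roll is at (245,277), the spool at (341,150) and the tin at (379,152). The side view agrees. I'll enlarge both areas to get exact pixels.

```bash
cat > h.py <<'E'
import numpy as np,cv2
from scipy.spatial.transform import Rotation as R
C={'top':dict(f=459.78055,c=(318.7753,201.17776),r=[2.10443664,-2.1191045,0.19065701],t=[84.9432812,584.58635471,1135.88180082]),
'side':dict(f=417.27886,c=(315.03609,197.36909),r=[0.77650667,-2.67338695,0.99700347],t=[502.88757408,229.84865814,949.52324249])}
for c in C.values(): c['R']=R.from_rotvec(c['r']).as_matrix(); c['t']=np.array(c['t'])
def proj(n,P):
    c=C[n]; q=np.atleast_2d(P)@c['R'].T+c['t']; return q[:,:2]/q[:,2:]*c['f']+c['c']
def onz(n,uv,z):
    c=C[n]; d=c['R'].T@np.array([(uv[0]-c['c'][0])/c['f'],(uv[1]-c['c'][1])/c['f'],1]); o=-c['R'].T@c['t']; return o+d*(z-o[2])/d[2]
E
python3 - <<'E'
from h import *
t=cv2.imread('pics/top0.png');s=cv2.imread('pics/side0.png')
def crop(im,x,y,w,h,k):
    return cv2.resize(im[y:y+h,x:x+w],None,fx=k,fy=k,interpolation=cv2.INTER_CUBIC)
a=np.hstack([crop(t,150,150,110,100,3.636)[:300,:400],crop(t,395,165,110,82,3.636)[:298,:400]][:1]+[np.pad(crop(t,395,165,110,82,3.636)[:298,:400],((0,2),(0,0),(0,0)))])
b=np.hstack([crop(s,155,230,133,100,3)[:300,:399],crop(s,325,100,67,50,6)[:300,:399]])
b=np.pad(b,((0,0),(0,2),(0,0)))
cv2.imwrite('pics/c1.png',np.vstack([a[:300],b]))
for p in [(185,153),(255,186),(230,241),(156,203)]: print('riser',onz('top',p,92))
for p in [(403,190),(490,195)]: print('rod',onz('top',p,45))
print(proj('top',[[172,-600,240]]),proj('side',[[172,-600,240]]))
for n,p in dict(tape=(245,277),spool=(341,149),tin=(379,152)).items(): print(n,onz('top',p,25))
E
```

```text
riser [708.43753831 425.80894068  92.        ]
riser [619.16404022 242.38942739  92.        ]
riser [479.38004653 301.66275295  92.        ]
riser [577.24291371 492.87586619  92.        ]
rod [ 615.80724165 -140.63050133   45.        ]
rod [ 600.37962548 -367.04973562   45.        ]
[[656.78910239 382.21282307]] [[559.3324726   60.76365006]]
tape [392.99384977 273.68743081  25.        ]
spool [736.31781093  19.94012064  25.        ]
tin [726.7219454  -83.27638772  25.        ]
```

View pics/c1.png

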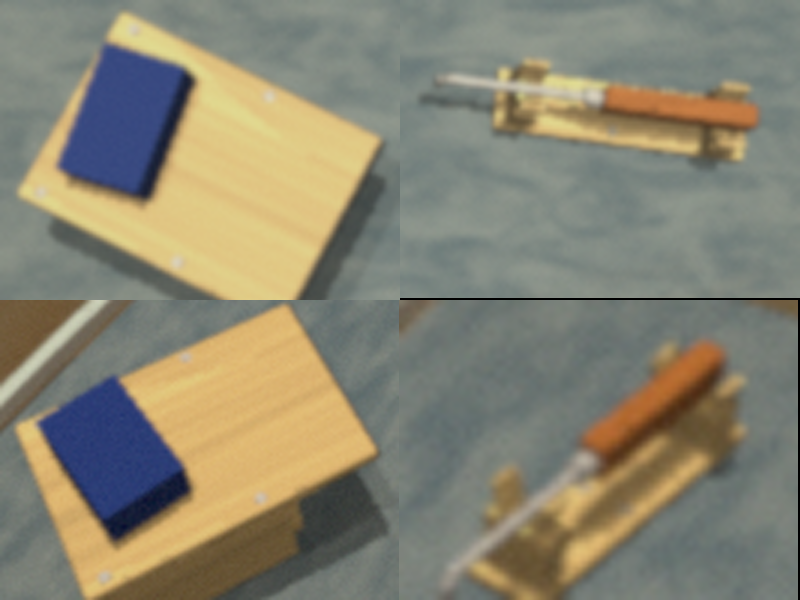

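Run:
```python
from h import *
from scipy.optimize import least_squares
I={n:cv2.imread(f'pics/{n}0.png') for n in C}
def pose(p,X):
    c,s=np.cos(p[2]),np.sin(p[2]); X=np.array(X,float); return np.c_[p[0]+c*X[:,0]-s*X[:,1],p[1]+s*X[:,0]+c*X[:,1],X[:,2]]
# riser corners: rear-right(…)
g=[cv2.cvtColor(I[n],cv2.COLOR_BGR2GRAY) for n in('top','side')]
K=[[166,-75,92],[-46,-75,92],[-46,75,92],[166,75,92]]
T=np.array([(183.4,153.2),(255,188.6),(230.5,241),(155.2,202.5)]);S=np.array([(251.5,231.3),(280.7,281),(184,330),(160.3,272.3)])
# side order guess: match by projection of initial
p0=[620,300,1.12]
Sp=proj('side',pose([560,310,1.12],K)); S=np.array([S[np.argmin(np.linalg.norm(S-q,axis=1))] for q in Sp])
Tp=proj('top',pose([560,310,1.12],K)); T=np.array([T[np.argmin(np.linalg.norm(T-q,axis=1))] for q in Tp])
f=lambda p:np.r_[(proj('top',pose(p,K))-T).ravel(),(proj('side',pose(p,K))-S).ravel()]
r=least_squares(f,[560,310,1.12]);print('riser',r.x,np.round(r.fun,1))
rp=r.x
# handle mask
def mom(m):
    y,x=np.nonzero(m);c=np.cov(x,y);return x.mean(),y.mean(),0.5*np.arctan2(2*c[0,1],c[0,0]-c[1,1]),len(x)
M={}
for n,(x,y,w,h) in dict(top=(395,165,110,60),side=(325,95,67,60)).items():
    hsv=cv2.cvtColor(I[n],cv2.COLOR_BGR2HSV);m=((hsv[...,0]<14)&(hsv[...,1]>125)&(hsv[...,2]>60))
    k=np.zeros_like(m);k[y:y+h,x:x+w]=m[y:y+h,x:x+w];M[n]=mom(k);print(n,M[n])
B=[[a,b,45+c] for a in(-55,55) for b in(-9,9) for c in(-12,12)]
def hull(n,p):
    q=cv2.convexHull((proj(n,pose(p,B))*16).astype(np.float32)-0).reshape(-1,2)
    m=cv2.moments(q.astype(np.float32));A=m['m00'];
    return m['m10']/A/16,m['m01']/A/16,0.5*np.arctan2(2*m['mu11'],m['mu20']-m['mu02']),A/256
def g2(p):
    o=[]
    for n in C:
        h=hull(n,p);o+=[h[0]-M[n][0],h[1]-M[n][1],20*np.sin(h[2]-M[n][2])]
    o+=list((proj('top',pose(p,[[170,0,45]]))-[[406.2,186.4]]).ravel())
    return o
r=least_squares(g2,[605,-310,1.6],diff_step=1e-4);print('rod',r.x,np.round(r.fun,2),hull('top',r.x)[3],hull('side',r.x)[3])
hp=r.x
for n in C:
    im=I[n].copy();im=cv2.resize(im,None,fx=4,fy=4,interpolation=cv2.INTER_CUBIC)
    d=lambda P:((proj(n,P)+.5)*4).astype(int)
    q=d(pose(rp,K));cv2.polylines(im,[q.reshape(-1,1,2)],True,(0,0,255),1)
    for t in(45,):
        cv2.polylines(im,[d(pose(hp,[[-55,9,57],[55,9,57],[55,-9,57],[-55,-9,57]])).reshape(-1,1,2)],True,(0,255,0),1)
        cv2.polylines(im,[d(pose(hp,[[55,0,45],[170,0,45],[170,0,23]])).reshape(-1,1,2)],False,(0,255,0),1)
    cv2.imwrite(f'/tmp/{n}.png',im)
t=cv2.imread('/tmp/top.png');s=cv2.imread('/tmp/side.png')
o=np.zeros((600,800,3),np.uint8)
def put(im,x,y,X,Y): o[Y:Y+300,X:X+400]=cv2.resize(im[y*4:y*4+450,x*4:x*4+600],(400,300)) if 0 else im[y*4:y*4+300,x*4:x*4+400]
o[:300,:400]=cv2.resize(t[148*4:248*4,140*4:273*4],(400,300));put(t,398,160,400,0)
o[300:,:400]=cv2.resize(s[230*4:330*4,155*4:288*4],(400,300));put(s,310,90,400,300)
cv2.imwrite('pics/fit.png',o)
```

```text
riser [567.74603308 317.51627906   1.10352565] [-0.7 -0.6 -0.2 -0.6 -3.9 -0.3 -1.8  1.2  0.1 -1.5  0.1 -1.8  1.9 -1.5
  0.7 -0.4]
top (np.float64(472.2157676348548), np.float64(194.5103734439834), np.float64(0.12087829328125076), 241)
side (np.float64(367.04137931034484), np.float64(116.8896551724138), np.float64(-0.6743334882378861), 145)
rod [ 602.45424732 -319.21600549    1.43170545] [-0.39 -0.14 -0.01  0.25  0.53 -0.72  0.53 -0.22] 397.8596810377203 272.9574794069631
```

View pics/fit.png

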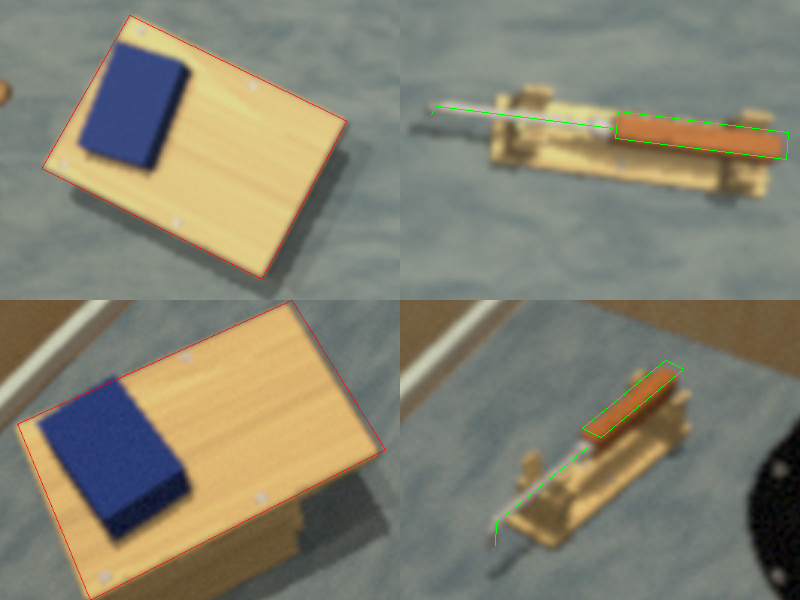

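The top fit is within about 1 px. It puts the eye near (568,317) with yaw 1.10, and the handle at (602,-319) with yaw 1.43. Both heights and sizes match what was given. Next: rise, go above the handle and turn.

```bash
python3 -m inch '[[[0,0,-50,0,0,0,60],[0,0,-100,0,0,0,60],[0,0,-150,0,0,0,60],[0,0,-180,0,0,0,60],[0,0,-180,0,0,0,60],[491,-152,-180,0,0,-1.152,60],[491,-152,-180,0,0,-1.152,60],[491,-152,-180,0,0,-1.152,60],[491,-152,-180,0,0,-1.152,60],[491,-152,-180,0,0,-1.152,60],[491,-152,-180,0,0,-1.152,60],[491,-152,-180,0,0,-1.152,60],[491,-152,-180,0,0,-1.152,60],[491,-152,-180,0,0,-1.152,60],[491,-152,-180,0,0,-1.152,60],[491,-152,-180,0,0,-1.152,60],[491,-152,-180,0,0,-1.152,60],[491,-152,-180,0,0,-1.152,60],[491,-152,-180,0,0,-1.152,60],[491,-152,-180,0,0,-1.152,60]]]'
```

```text
t: 2.1
ee_pos: [601.2, -320.3, 421.9]
orientation: [2.372, 2.059, -0.0]
ft_force: [-0.0, 0.6, 0.5]
width: 52.7
grasp_force: 0.0
```

```bash
cat > st.py <<'E'
from workcell import status
from h import *
o=status.get_obs();m=R.from_rotvec(o['orientation']).as_matrix()
print(o['t'],np.round(o['ee_pos'],1),'yaw',np.arctan2(m[1,0],m[0,0]).round(4),'z',m[:,2].round(3),'F',np.round(o['ft_force'],1),o['width'].__round__(1),np.round(o['grasp_force'],1))
E
python3 st.py
```

```text
2.1 [ 601.2 -320.3  421.9] yaw 1.4297 z [-0. -0. -1.] F [-0.   0.6  0.5] 52.7 0.0
```

```bash
python3 -m inch '[[[0,0,50,0,0,0,60],[0,0,100,0,0,0,60],[0,0,150,0,0,0,60],[0,0,200,0,0,0,60],[0,0,250,0,0,0,60],[0,0,295,0,0,0,60],[0,0,295,0,0,0,60]]]'; python3 st.py
python3 - <<'E'
from h import *
from workcell import optics
o=np.zeros((600,800,3),np.uint8)
for i,(n,x,y,w,h) in enumerate([('top',400,130,133,200),('side',300,50,133,200)]):
    im=optics.get_image(n)['frame'][:,:,::-1];o[:,i*400:i*400+400]=cv2.resize(im[y:y+h,x:x+w],(400,600),interpolation=cv2.INTER_CUBIC)
cv2.imwrite('pics/g1.png',o)
E
```

```text
t: 2.8
ee_pos: [597.8, -317.8, 120.3]
orientation: [-2.364, -2.053, 0.006]
ft_force: [0.2, 0.5, -0.2]
width: 53.0
grasp_force: 0.0
2.8 [ 597.8 -317.8  120.3] yaw 1.4303 z [-0.01   0.006 -1.   ] F [ 0.2  0.5 -0.2] 53.0 0.0
```

View pics/g1.png

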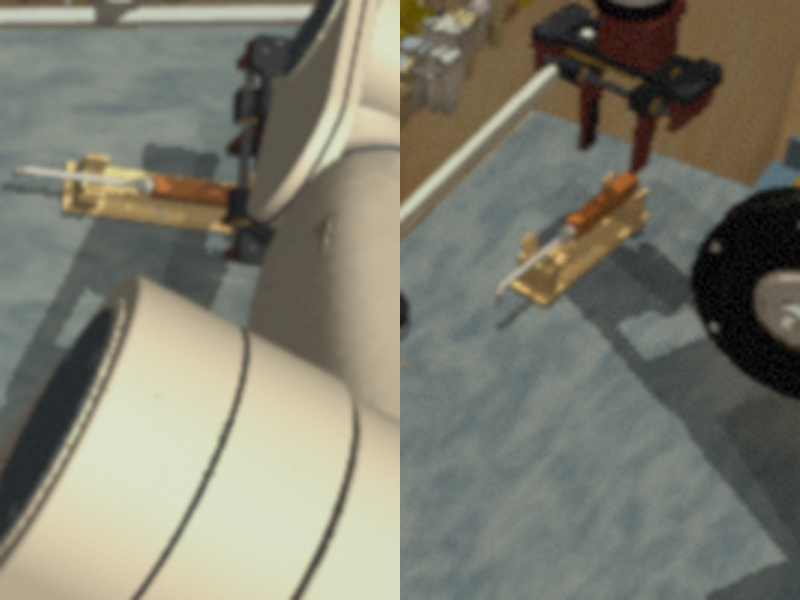

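The fingers straddle the handle line at about (612,150) in the right panel, with the handle below at (600,207). I'll check this against the projection.

```bash
python3 - <<'E'
from h import *
for n in C: print(n,proj(n,[[602,-319,108],[602,-319,57]]).round(1))
E
python3 st.py
```

```text
top [[479.4 189.3]
 [472.9 193.6]]
side [[369.9 100.5]
 [368.1 114.2]]
2.9 [ 602.2 -319.8  127.3] yaw 1.4307 z [-0.001  0.    -1.   ] F [0.7 0.1 0.5] 52.9 0.0
```

```bash
python3 -m inch '[[[0,0,30,0,0,0,60],[0,0,60,0,0,0,60],[0,0,75,0,0,0,60],[0,0,82,0,0,0,60],[0,0,82,0,0,0,60],[0,0,82,0,0,0,60]]]'; python3 st.py
```

```text
t: 3.5
ee_pos: [603.7, -319.6, 46.5]
orientation: [2.369, 2.06, 0.001]
ft_force: [0.3, 0.8, 0.5]
width: 53.1
grasp_force: 0.0
3.5 [ 603.7 -319.6   46.5] yaw 1.4318 z [ 0.002 -0.001 -1.   ] F [0.3 0.8 0.5] 53.1 0.0
```

```bash
python3 -m inch '[[[0,0,0,0,0,0,40],[0,0,0,0,0,0,30],[0,0,0,0,0,0,24],[0,0,0,0,0,0,20],[0,0,0,0,0,0,16],[0,0,0,0,0,0,10],[0,0,0,0,0,0,5],[0,0,0,0,0,0,5],[0,0,0,0,0,0,5],[0,0,0,0,0,0,5]]]'; python3 st.py
```

```text
t: 4.5
ee_pos: [602.6, -319.0, 44.8]
orientation: [2.37, 2.062, 0.0]
ft_force: [-0.1, 0.2, 3.0]
width: 17.8
grasp_force: 30.0
4.5 [ 602.6 -319.    44.8] yaw 1.4318 z [ 0. -0. -1.] F [-0.1  0.2  3. ] 17.8 30.0
```

The rod is gripped at 17.8 mm width, centred. Lift it, and refit the riser with the one misread corner corrected.

```bash
python3 -m inch '[[[0,0,-5,0,0,0,5],[0,0,-15,0,0,0,5],[0,0,-30,0,0,0,5],[0,0,-50,0,0,0,5],[0,0,-75,0,0,0,5],[0,0,-100,0,0,0,5],[0,0,-110,0,0,0,5],[0,0,-110,0,0,0,5],[0,0,-110,0,0,0,5]]]'; python3 st.py
python3 - <<'E'
from h import *
from scipy.optimize import least_squares
def pose(p,X):
    c,s=np.cos(p[2]),np.sin(p[2]); X=np.array(X,float); return np.c_[p[0]+c*X[:,0]-s*X[:,1],p[1]+s*X[:,0]+c*X[:,1],X[:,2]]
K=[[166,-75,92],[-46,-75,92],[-46,75,92],[166,75,92]]
T=np.array([(183.2,152.9),(255,188.4),(227,240.8),(154,203.8)]);S=np.array([(251.5,231.3),(280.7,280.7),(184.3,330),(160.3,272.3)])
f=lambda p:np.r_[(proj('top',pose(p,K))-T).ravel(),(proj('side',pose(p,K))-S).ravel()]
for w in(np.r_[np.ones(16)],np.r_[np.ones(8),np.zeros(8)],np.r_[np.zeros(8),np.ones(8)]):
    r=least_squares(lambda p:f(p)*w,[567,317,1.1]);print(r.x.round(3),np.round(r.fun,1))
    if w.all(): q=r.x;print('stage -265',pose(q,[[-265,0,0]]))
E
```

```text
t: 5.4
ee_pos: [602.1, -318.8, 154.3]
orientation: [-2.37, -2.061, 0.0]
ft_force: [-0.5, -0.3, -2.1]
width: 17.9
grasp_force: 30.0
5.4 [ 602.1 -318.8  154.3] yaw 1.4318 z [-0.001  0.    -1.   ] F [-0.5 -0.3 -2.1] 17.9 30.0
[5.41460e+02 3.64463e+02 1.48000e-01] [ 44.7  -3.4 -17.4  41.5 -49.   -1.6  16.3 -45.5 -55.3   0.1  -1.2 -16.5
  59.9  -4.6  -5.9  13.1]
stage -265 [[279.36934798 325.30126583   0.        ]]
[567.137 316.405   1.102] [-0.1 -0.1  0.3 -0.2 -0.   0.2 -0.2  0.  -0.   0.  -0.  -0.   0.  -0.
  0.   0. ]
[ 5.47242e+02  4.01739e+02 -4.80000e-01] [  0.    0.   -0.    0.   -0.   -0.    0.   -0.  -20.   -5.8  -7.9  17.8
  17.6   4.7   7.3 -19.3]
```

The top view alone gives the riser at (567.1,316.4) with yaw 1.102 and residuals of 0.3 px or less. The side rows in that refit were in the wrong order, so I ignore them. Now move to staging in front of the ledge.

```bash
python3 -m inch '[[[12,-7,0,0,0,0.01,5],[37,-21,0,0,0,0.03,5],[67,-37,0,0,0,0.06,5],[97,-54,0,0,0,0.085,5],[127,-71,0,0,0,0.11,5],[157,-88,0,0,0,0.14,5],[187,-104,0,0,0,0.165,5],[217,-121,0,0,0,0.19,5],[247,-138,0,0,0,0.22,5],[277,-155,0,0,0,0.245,5],[307,-171,0,0,0,0.27,5],[337,-188,0,0,0,0.3,5],[362,-202,0,0,0,0.32,5],[374,-209,20,0,0,0.33,5],[374,-209,50,0,0,0.33,5],[374,-209,75,0,0,0.33,5],[374,-209,90,0,0,0.33,5],[374,-209,95,0,0,0.33,5],[374,-209,95,0,0,0.33,5],[374,-209,95,0,0,0.33,5]]]'; python3 st.py
python3 - <<'E'
from h import *
from workcell import optics
u=np.array([np.cos(1.102),np.sin(1.102),0]);e=np.array([567.3,316.9,0])
o=np.zeros((600,800,3),np.uint8)
for i,(n,x,y,w,h) in enumerate([('top',200,140,160,120),('side',210,190,160,120)]):
    im=optics.get_image(n)['frame'][:,:,::-1];im=cv2.resize(im[y:y+h,x:x+w],(800,600),interpolation=cv2.INTER_CUBIC)
    for P in (e-95*u+[0,0,60],e-95*u+[0,0,38],e-265*u+[0,0,60],e-46*u+[0,0,92]):
        q=(proj(n,P)[0]-[x,y]+.5)*5;cv2.circle(im,tuple(int(v) for v in q),4,(0,0,255),1)
    o[:,i*400:i*400+400]=im[:,200:600] if 0 else cv2.resize(im,(400,300))[:300].repeat(2,0) if 0 else 0
    o[i*300:i*300+300]=cv2.resize(im,(800,600))[150-50*i:450-50*i]
cv2.imwrite('pics/s1.png',o)
E
```

```text
t: 7.4
ee_pos: [447.3, 80.5, 60.0]
orientation: [-2.677, -1.644, -0.0]
ft_force: [1.1, 0.0, -1.1]
width: 18.2
grasp_force: 30.0
7.4 [447.3  80.5  60. ] yaw 1.1017 z [-0.  0. -1.] F [ 1.1  0.  -1.1] 18.2 30.0
```

View pics/s1.png

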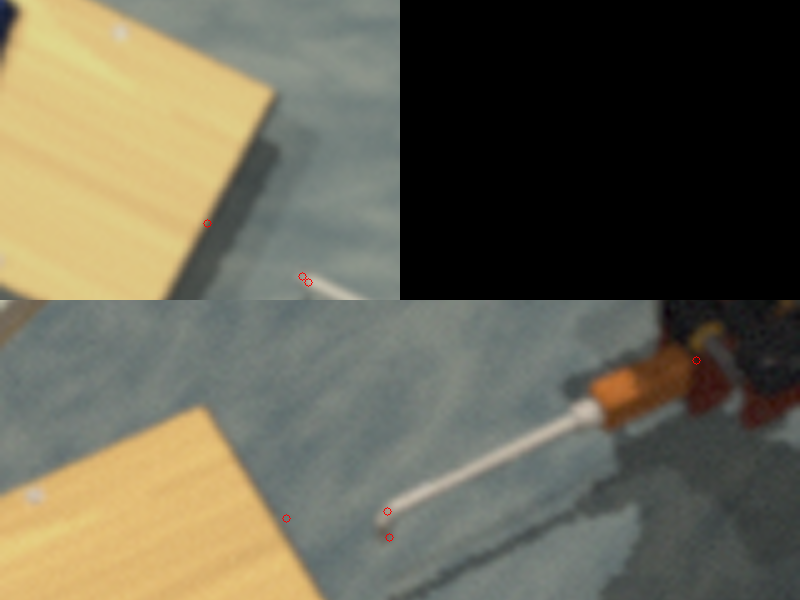

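The hook stands about 49 mm ahead of the ledge at the predicted spot in both views: (302,276) in the top panel and (385,510)–(385,535) in the side panel. The ledge edge agrees within about 2 mm. Next: go in under the ledge and lower.

```bash
python3 -m inch '[[[5,0,0,0,0,0,5],[15,0,0,0,0,0,5],[30,0,0,0,0,0,5],[45,0,0,0,0,0,5],[60,0,0,0,0,0,5],[75,0,0,0,0,0,5],[87,0,0,0,0,0,5],[95,0,0,0,0,0,5],[95,0,0,0,0,0,5],[95,0,5,0,0,0,5],[95,0,10,0,0,0,5],[95,0,14,0,0,0,5],[95,0,17,0,0,0,5],[95,0,17,0,0,0,5]]]'; python3 st.py
```

```text
t: 8.9
ee_pos: [489.9, 164.7, 42.1]
orientation: [-2.677, -1.644, 0.002]
ft_force: [-0.1, 0.2, -1.8]
width: 18.1
grasp_force: 30.0
8.9 [489.9 164.7  42.1] yaw 1.1013 z [-0.001 -0.    -1.   ] F [-0.1  0.2 -1.8] 18.1 30.0
```

```bash
python3 -m inch '[[[0,0,2,0,0,0,5],[0,0,4,0,0,0,5],[0,0,6,0,0,0,5],[0,0,7,0,0,0,5],[0,0,7,0,0,0,5]]]'; python3 st.py
```

```text
t: 9.4
ee_pos: [490.3, 165.1, 35.5]
orientation: [-2.677, -1.644, 0.0]
ft_force: [-0.6, -0.8, -2.0]
width: 17.9
grasp_force: 30.0
9.4 [490.3 165.1  35.5] yaw 1.1018 z [-0. -0. -1.] F [-0.6 -0.8 -2. ] 17.9 30.0
```

```bash
python3 -m inch '[[[-3,0,0,0,0,0,5],[-7,0,0,0,0,0,5],[-12,0,0,0,0,0,5],[-17,0,0,0,0,0,5],[-23,0,0,0,0,0,5],[-29,0,0,0,0,0,5],[-35,0,0,0,0,0,5],[-41,0,0,0,0,0,5]]]'; python3 st.py
```

```text
t: 10.2
ee_pos: [471.8, 128.2, 35.8]
orientation: [2.677, 1.644, 0.001]
ft_force: [0.9, 2.0, -1.7]
width: 17.8
grasp_force: 30.0
10.2 [471.8 128.2  35.8] yaw 1.1018 z [ 0.  0. -1.] F [ 0.9  2.  -1.7] 17.8 30.0
```

A force of about 2.2–3 N along the riser's x shows the drawer is being dragged. Keep pulling.

```bash
python3 -m inch '[[[-6,0,0,0,0,0,5],[-13,0,0,0,0,0,5],[-20,0,0,0,0,0,5],[-27,0,0,0,0,0,5],[-34,0,0,0,0,0,5],[-41,0,0,0,0,0,5],[-48,0,0,0,0,0,5],[-55,0,0,0,0,0,5],[-62,0,0,0,0,0,5],[-69,0,0,0,0,0,5],[-76,0,0,0,0,0,5],[-82,0,0,0,0,0,5],[-88,0,0,0,0,0,5],[-93,0,0,0,0,0,5],[-95,0,0,0,0,0,5],[-95,0,0,0,0,0,5]]]'; python3 st.py
python3 - <<'E'
from h import *
from workcell import optics
o=np.zeros((600,800,3),np.uint8)
for i,(n,x,y,w,h) in enumerate([('top',210,160,160,60*2),('side',180,220,160,120)]):
    im=optics.get_image(n)['frame'][:,:,::-1];o[i*300:i*300+300,:400]=cv2.resize(im[y:y+h,x:x+w],(400,300),interpolation=cv2.INTER_CUBIC)
cv2.imwrite('pics/p1.png',o[:,:400])
E
```

```text
t: 11.8
ee_pos: [428.5, 43.5, 35.7]
orientation: [-2.677, -1.644, 0.001]
ft_force: [0.6, 1.2, -1.1]
width: 18.1
grasp_force: 30.0
11.8 [428.5  43.5  35.7] yaw 1.1015 z [-0.001 -0.    -1.   ] F [ 0.6  1.2 -1.1] 18.1 30.0
```

View pics/p1.png

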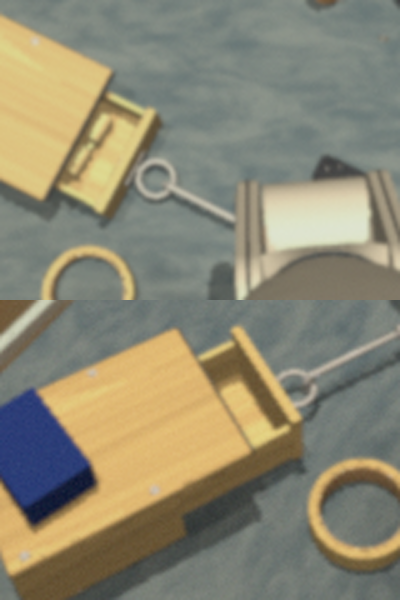

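The hook is in the eye at (157,180) in the top panel, and the drawer is nearly out with the lock cylinder in it. Pull the last few mm gently against the stop.

```bash
python3 -m inch '[[[-2,0,0,0,0,0,5],[-4,0,0,0,0,0,5],[-6,0,0,0,0,0,5],[-6,0,0,0,0,0,5]]]'; python3 st.py
```

```text
t: 12.3
ee_pos: [426.7, 38.7, 35.8]
orientation: [2.676, 1.645, 0.002]
ft_force: [1.1, 7.0, -3.2]
width: 17.7
grasp_force: 30.0
12.3 [426.7  38.7  35.8] yaw 1.1021 z [ 0.001  0.    -1.   ] F [ 1.1  7.  -3.2] 17.7 30.0
```

```bash
python3 -m inch '[[[-1,0,0,0,0,0,5],[-2,0,0,0,0,0,5],[-3,0,0,0,0,0,5],[-3,0,0,0,0,0,5]]]'; python3 st.py
```

```text
t: 12.7
ee_pos: [428.1, 37.2, 36.2]
orientation: [2.675, 1.644, 0.01]
ft_force: [6.5, 19.4, -4.9]
width: 17.8
grasp_force: 30.0
12.7 [428.1  37.2  36.2] yaw 1.1022 z [ 0.007  0.002 -1.   ] F [ 6.5 19.4 -4.9] 17.8 30.0
```

About 20 N along +x: the drawer is on its stop. Ease forward to the middle of the hole.

```bash
python3 -m inch '[[[3,0,0,0,0,0,5],[6,0,0,0,0,0,5],[9,0,0,0,0,0,5],[12,0,0,0,0,0,5],[15,0,0,0,0,0,5],[15,0,0,0,0,0,5],[15,0,0,0,0,0,5]]]'; python3 st.py
```

```text
t: 13.4
ee_pos: [431.5, 49.2, 35.6]
orientation: [-2.677, -1.645, 0.0]
ft_force: [0.8, 0.1, -1.0]
width: 17.9
grasp_force: 30.0
13.4 [431.5  49.2  35.6] yaw 1.102 z [-0. -0. -1.] F [ 0.8  0.1 -1. ] 17.9 30.0
```

```bash
python3 -m inch '[[[0,0,-3,0,0,0,5],[0,0,-6,0,0,0,5],[0,0,-10,0,0,0,5],[0,0,-16,0,0,0,5],[0,0,-25,0,0,0,5],[0,0,-40,0,0,0,5],[0,0,-60,0,0,0,5],[0,0,-85,0,0,0,5],[0,0,-105,0,0,0,5],[0,0,-118,0,0,0,5],[0,0,-118,0,0,0,5],[0,0,-118,0,0,0,5]]]'; python3 st.py
python3 - <<'E'
from h import *
from workcell import optics
o=np.zeros((600,800,3),np.uint8)
for i,(n,x,y,w,h) in enumerate([('top',200,140,160,120),('side',180,200,160,120)]):
    im=optics.get_image(n)['frame'][:,:,::-1];cv2.imwrite(f'pics/{n}_open.png',im);o[i*300:i*300+300,:400]=cv2.resize(im[y:y+h,x:x+w],(400,300),interpolation=cv2.INTER_CUBIC)
cv2.imwrite('pics/p2.png',o[:,:400])
E
```

```text
t: 14.6
ee_pos: [431.5, 49.1, 154.0]
orientation: [2.676, 1.644, 0.001]
ft_force: [-0.3, 0.4, -1.5]
width: 17.7
grasp_force: 30.0
14.6 [431.5  49.1 154. ] yaw 1.1018 z [ 0.001  0.    -1.   ] F [-0.3  0.4 -1.5] 17.7 30.0
```

View pics/p2.png

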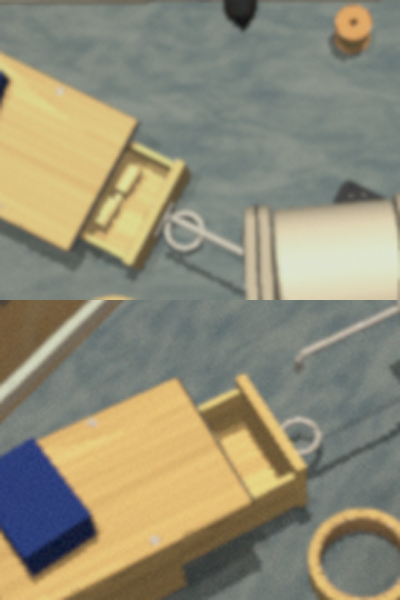

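The drawer is open with its eye at (185,231) in the top panel, and the hook is free above it, with its bend at (298,363) in the side panel. Check the drawer extent and whether the rod slipped.

Run:
```python
from h import *
u=np.array([np.cos(1.102),np.sin(1.102),0]);e=np.array([567.3,316.9,0])
for n,p in(('top',(274,232.2)),('side',(300,254.3))):
    P=onz(n,p,24);print(n,P,'out',-(P-e)@u)
h=np.array([431.5,49.1,154])+170*u
for n in C: print(n,proj(n,[h,h-[0,0,22]]).round(1))
```

```text
top [509.38760287 200.09420395  24.        ] out 130.36950452230312
side [509.09254085 202.84255302  24.        ] out 128.05098001912316
top [[267.6 225.6]
 [268.7 226.9]]
side [[299.8 220.5]
 [300.  226.6]]
```

The drawer is at 130 mm and the rod has not slipped. Carry it back above the rest.

```bash
python3 -m inch '[[[-8,10,0,0,0,-0.01,5],[-25,32,0,0,0,-0.03,5],[-45,57,0,0,0,-0.06,5],[-65,82,0,0,0,-0.085,5],[-85,108,0,0,0,-0.11,5],[-105,133,0,0,0,-0.14,5],[-125,159,0,0,0,-0.165,5],[-145,184,0,0,0,-0.19,5],[-165,209,0,0,0,-0.22,5],[-185,235,0,0,0,-0.245,5],[-205,260,0,0,0,-0.27,5],[-225,286,0,0,0,-0.3,5],[-243,308,0,0,0,-0.32,5],[-251,319,0,0,0,-0.33,5],[-251,319,0,0,0,-0.33,5],[-251,319,0,0,0,-0.33,5],[-251,319,0,0,0,-0.33,5]]]'; python3 st.py
```

```text
t: 16.4
ee_pos: [601.9, -317.5, 153.2]
orientation: [-2.368, -2.061, 0.001]
ft_force: [-0.5, -0.7, -1.6]
width: 18.0
grasp_force: 30.0
16.4 [ 601.9 -317.5  153.2] yaw 1.4324 z [-0.001  0.001 -1.   ] F [-0.5 -0.7 -1.6] 18.0 30.0
```

```bash
python3 -m inch '[[[-1,0,20,0,0,0,5],[-1,0,45,0,0,0,5],[-1,0,65,0,0,0,5],[-1,0,80,0,0,0,5],[-1,0,88,0,0,0,5],[-1,0,90,0,0,0,5],[-1,0,90,0,0,0,5],[-1,0,90,0,0,0,5]]]'; python3 st.py
```

```text
t: 17.2
ee_pos: [603.2, -320.2, 64.7]
orientation: [2.369, 2.061, 0.001]
ft_force: [-0.0, -0.9, -0.8]
width: 17.7
grasp_force: 30.0
17.2 [ 603.2 -320.2   64.7] yaw 1.4318 z [ 0.001 -0.001 -1.   ] F [-0.  -0.9 -0.8] 17.7 30.0
```

```bash
python3 -m inch '[[[0,0,5,0,0,0,5],[0,0,10,0,0,0,5],[0,0,14,0,0,0,5],[0,0,17,0,0,0,5],[0,0,18,0,0,0,5],[0,0,18,0,0,0,5]]]'; python3 st.py
```

```text
t: 17.8
ee_pos: [602.4, -319.9, 45.4]
orientation: [-2.37, -2.062, 0.0]
ft_force: [0.4, 0.4, -1.5]
width: 17.6
grasp_force: 30.0
17.8 [ 602.4 -319.9   45.4] yaw 1.4318 z [-0.  0. -1.] F [ 0.4  0.4 -1.5] 17.6 30.0
```

```bash
python3 -m inch '[[[0,0,0.5,0,0,0,5],[0,0,1,0,0,0,5],[0,0,1,0,0,0,5]]]'; python3 st.py; python3 -m inch '[[[0,0,0,0,0,0,22],[0,0,0,0,0,0,26],[0,0,0,0,0,0,35],[0,0,0,0,0,0,45],[0,0,0,0,0,0,60],[0,0,0,0,0,0,60],[0,0,0,0,0,0,60],[0,0,-10,0,0,0,60],[0,0,-30,0,0,0,60],[0,0,-70,0,0,0,60],[0,0,-120,0,0,0,60],[0,0,-170,0,0,0,60],[0,0,-220,0,0,0,60],[0,0,-270,0,0,0,60],[0,0,-300,0,0,0,60],[0,0,-300,0,0,0,60]]]'; python3 st.py
```

```text
t: 18.1
ee_pos: [602.7, -320.0, 44.9]
orientation: [2.37, 2.061, 0.0]
ft_force: [-0.3, 0.0, -0.2]
width: 17.8
grasp_force: 30.0
18.1 [ 602.7 -320.    44.9] yaw 1.4317 z [ 0. -0. -1.] F [-0.3  0.  -0.2] 17.8 30.0
t: 19.7
ee_pos: [604.4, -321.0, 351.9]
orientation: [2.363, 2.055, 0.006]
ft_force: [0.4, -0.6, -0.3]
width: 52.4
grasp_force: 0.0
19.7 [ 604.4 -321.   351.9] yaw 1.4317 z [ 0.009 -0.005 -1.   ] F [ 0.4 -0.6 -0.3] 52.4 0.0
```

Run:
```python
from h import *
from workcell import optics
o=np.zeros((600,800,3),np.uint8)
for i,n in enumerate(('top','side')):
    im=optics.get_image(n)['frame'][:,:,::-1]
    x,y=((395,150),(310,85))[i]
    ref=cv2.imread(f'pics/{n}0.png')
    for j,k in enumerate((ref,im)): o[i*300:i*300+300,j*400:j*400+400]=cv2.resize(k[y:y+82,x:x+110],(400,300),interpolation=cv2.INTER_CUBIC)
    cv2.imwrite(f'pics/{n}_end.png',im)
cv2.imwrite('pics/e1.png',o)
```

```text
(no output)
```

View pics/e1.png

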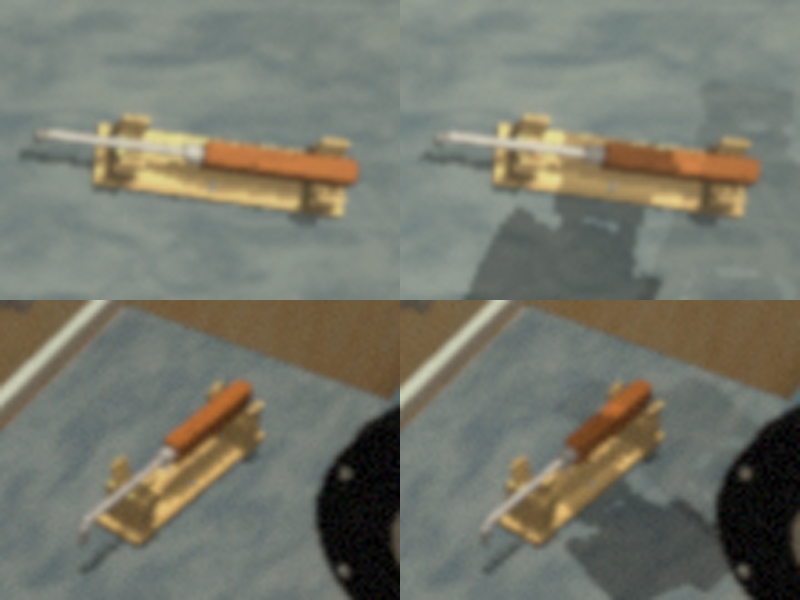

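The rod lies in its rest as it did before: before and after match, with the hook at (38,135) and the handle end at (357,170) in both. The gripper is well clear, so I let the arm settle and hand in.

```bash
python3 -m inch '[[[0,0,0,0,0,0,60],[0,0,0,0,0,0,60],[0,0,0,0,0,0,60],[0,0,0,0,0,0,60],[0,0,0,0,0,0,60]]]' && python3 -c "
from workcell import ctrl
print(ctrl.close_job())"
```

```text
t: 20.3
ee_pos: [602.5, -319.9, 344.1]
orientation: [-2.37, -2.061, 0.0]
ft_force: [1.3, 0.2, -0.7]
width: 52.6
grasp_force: 0.0
the job is handed in; nothing more can be done
None
```

The job is handed in at 20.3 s: the drawer is pulled to its stop (about 130 mm out in the images), the rod is back in its rest as it was, and the arm never went near the tape roll, spool or tin.

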